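Empty the sealer's catch tray into the tote

ROBOT

A 6-joint arm with a two-finger parallel gripper is mounted at the origin on a cart in front of the work surface, level with it; the furniture and walls round the work are solid. World frame = base frame: x ahead of the robot, y to its left, z up, the work surface at z = 0. Lengths are in m, angles in rad, forces in N, time in s.
With the tool pointing down it reaches from about 0.275 to 0.75 m from the base axis. Payload 10.2 kg.
Tool frame: the origin (TCP) lies midway between the tips of the shut fingers; the grasp point (between the pads) lies 19 mm behind it (env.hold_point_z is the distance from the TCP to the grasp point, in m); x points along the fingers, z is the direction in which the jaws open and shut, and the axes are right-handed (so a half turn about x gives the same grasp; the last joint's range is limited). The gripper opens to 85 mm and grips with 20 to 120 N. Pads are 22 mm wide; open, the fingers measure 114 mm over their backs; the gripper's body (76 mm by 85 mm) begins 54 mm behind the grasp point. The pads swing forward as they close: fully open they stand 13 mm farther back than shut.
Start: joints at [-1.402, 0.313, 1.498, -0, 1.331, -0.223], TCP at [0.2, -0.485, 0.231] pointing down, gripper open.
Joint ranges: [-2.94, 2.94], [-0.97, 2.17], [0.19, 2.56], [-1.23, 4.37], [0.02, 3.11], [-2.88, 2.88]. Speed limits (rad/s): [2.39, 2.39, 3.01, 3.14, 3.14, 3.14].

INTERFACE

Orientations are given as a unit quaternion [x, y, z, w].
In Python, from bench import env, kinematics, monitor, eyes, job gives the robot as it stands. The module is installed in compiled form; this text tells all that it offers. Calls block until the motion is done:
- env.reach(position, orientation): joint-space move of the TCP to a pose.
- env.movel(position, velocity=0.15, frame=None, guard=None): straight line of the TCP; frame=None keeps the orientation; velocity is the mean speed in m/s. With guard (N) it stops when the force on the tool has changed by that much, and returns True; else False.
- env.set_joints(angles): joint-space move.
- env.release() and env.close_gripper(effort=None): open the fingers fully, or close them until they stop; effort is the grip in N (None keeps the last).
- env.hold(seconds).
- kinematics.ik(position, orientation): joint angles nearest the present ones, or None.
- monitor.sense(): the state.
- eyes.grab_frame(name): name is "scene" or "side" or "wrist"; returns a dict with "frame" (480x640x3 uint8, red, green, blue), "mtx" (3x3 intrinsics, pixels), "view" (4x4, takes a point from world to camera coordinates). Camera axes: x right, y down, z forward; pixel columns grow to the right and rows downward; lengths in m; the calibration is good to about 2 mm. A picture is of the moment at which its call begins. There is no depth.
A pose or a line that the arm cannot do raises env.MotionError and nothing moves.
- job.hand_in(): hands the job in, once; it reports no verdict.
The state is a dict: "clock": time; "joints": joint angles; "qvel": joint speeds; "joint_efforts": joint torques, N m; "position": TCP position; "ee_rot": TCP orientation; "contact_force": force on the tool from outside, world axes, zero at the start; "ft_torque": the same for the moment, N m; "finger_gap": opening from 0.0 (shut) to 1.0 (fully open).
Only numpy, scipy, OpenCV 4.12 (cv2) and the standard library are available. Lean on these libraries where they do the work, as an engineer would, in place of code of your own. Each camera call takes 0.05 s, during which the arm holds its last target. There are 200 camera calls.

TASK

Slide the empty blue tote up against the front of the catch tray so that it sits square and centred under the tray's mouth, then push the red-knobbed side lever right over so that the flap drops fully open. Sweep all three filter boxes along the tray and over the flap into the tote, without lifting them up out of the tray, and then push the lever all the way back so that the flap stands fully shut, with the tote still in its place. Leave the tape roll, the round dish and the bottle where they are.

Things in the scene. Friction and masses are not known exactly. Their poses are not given: they have to be found in the camera images.
- catch_tray: Small bench sealer with catch tray, one fixed unit. Origin: on the worktop under the tray's centre. y runs along the tray from the open mouth (front, y=-131 mm) to the grey housing, x across it, z up; at small yaw y points to the robot's left, x away from it. White solid base: x -100 to 100, y -131 to 131 mm. Housing from y=131 to 236 mm, 150 mm high
- deck (a point): Centre of the tray's flat steel deck, (0, 0, 95) mm in catch_tray's axes, same axes. The deck is clear for 180 mm across, between two side walls 5 mm thick that rise 18 mm above it, and runs from the flap (y=-127 mm) to the housing (y=131 mm)
- mouth (a point): Point at worktop height at the middle of the front face of the tray's base, (0, -131, 0) mm in catch_tray's axes; same axes
- flap (a joint): Flap closing the mouth; axis along catch_tray's x through (0, -127, 95) mm. 0 = upright, shut (49 mm high, 172 wide, 4 thick); grows as it folds outwards and down to 1.7 rad = fully open: reaches 45 mm past the front face, sloping down 0.13 rad, tip at z=84 mm, above the tote's rim. Stiff (0.05 N m, about 1 to 2 N at the knob), stays where left
- lever_ball (a point): Centre of the 22 mm red ball on the flap's lever: a 10 mm bar, 75 mm from flap axis to ball, outside the tray on the robot's side, rigid with the flap. In catch_tray's axes (mm): flap shut, ball at (-125, -71, 144); half way, lever upright, (-125, -127, 170); open, (-125, -183, 144). Level pushes along y at z about 125 mm upwards turn it: -y opens, +y shuts
- tote: Open blue plastic tote, 242 x 242 mm over its rim, 72 mm high, walls 4 mm, inside 222 x 222 mm, 0.4 to 0.5 kg, loose on the worktop. Origin: centre of its underside, z up; its +y side faces the tray. Starts 40 to 95 mm clear of the tray's front, within 15 mm of its centre line and 0.12 rad of square. Pushed home, its origin is 121 mm from point mouth
- box_1: Blue-lidded closed filter box, flat, 68 x 68 x 22 mm, 45 g, lying on the tray's deck at the start, within 0.1 rad of square to it. Of the three, two lie side by side next to the flap and one behind them towards the housing (which is where varies), with at least 36 mm of bare deck behind each. Origin: centre of its underside, z up
- box_2: White closed filter box, flat, 68 x 68 x 22 mm, 45 g, lying on the tray's deck at the start, within 0.1 rad of square to it. Of the three, two lie side by side next to the flap and one behind them towards the housing (which is where varies), with at least 36 mm of bare deck behind each. Origin: centre of its underside, z up
- box_3: Blue-lidded closed filter box, flat, 68 x 68 x 22 mm, 45 g, lying on the tray's deck at the start, within 0.1 rad of square to it. Of the three, two lie side by side next to the flap and one behind them towards the housing (which is where varies), with at least 36 mm of bare deck behind each. Origin: centre of its underside, z up
- tape_roll: Green tape roll lying flat, 73 mm across, 19 mm high, to the left of the lever. Bystander. Origin: centre of its underside
- petri: Round closed white dish, 91 mm across, 15 mm high, to the right of the tote. Bystander. Origin: centre of its underside
- cap_bottle: Clear glass bottle with an orange cap, 58 mm across, 109 mm high, upright, to the right of the tote. Bystander. Origin: centre of its underside
Not all that is in view belongs to the job. What is shaped like the box_1 but brown is not meant. What is shaped like the box_3 but brown is not meant.

How it is judged:
By the outcome, as a careful person would: the job done as asked, in the order asked, and still so for the second after the job is handed in, with the robot touching nothing.
It also fails if it takes over 72 s, if anything falls off the work surface, if the arm or the gripper's body presses on something with over 40 N, if the wrist force passes 120 N, or if a joint passes its speed limit or range.

## Working session

There is one attempt and no reset: what is moved stays moved. The work goes in short steps, each a Python script; the robot and the scene stay as the last script left them, time stands still between calls to the robot, and variables do not carry over. Pictures are saved under pics/ and viewed, about 8 in all and at most 12, crops included, and the job is handed in when it is done.

```bash
mkdir -p pics
python3 - <<'E'
from bench import env, kinematics, monitor, eyes, job
import cv2,numpy as np
for n in("scene","side"):
    f=eyes.grab_frame(n); cv2.imwrite(f"pics/{n}0.png",f["frame"][:,:,::-1]); np.savez(f"pics/{n}0.npz",**f)
    v=f["view"]; print(n,f["mtx"][0,0],f["mtx"][:2,2],(-v[:3,:3].T@v[:3,3]).round(3),v[2,:3].round(2))
s=monitor.sense();print(s["clock"],s["position"],s["ee_rot"],env.hold_point_z)
E
```

```text
scene 489.885280712697 [319.9005882  230.00826233] [0.06  0.554 0.942] [ 0.43 -0.56 -0.71]
side 554.3247163522644 [323.85432654 239.20274372] [ 0.264 -1.461  0.982] [ 0.19  0.82 -0.53]
0.1 [ 0.20042163 -0.48500076  0.23081656] [ 0.39340797  0.58802819 -0.39282532  0.58748726] 0.0187
```

View pics/scene0.png

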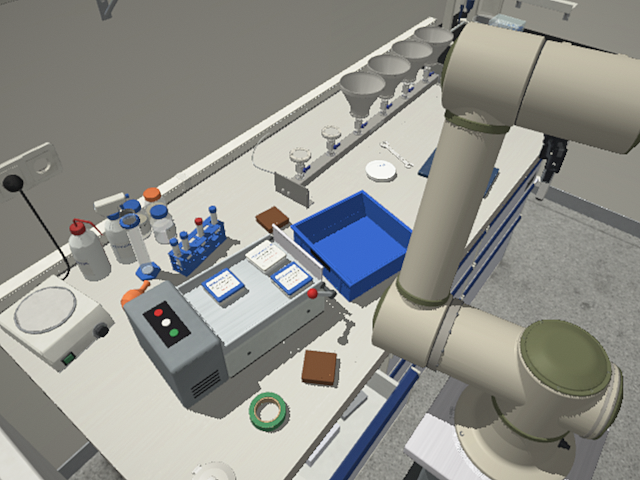

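View pics/side0.png

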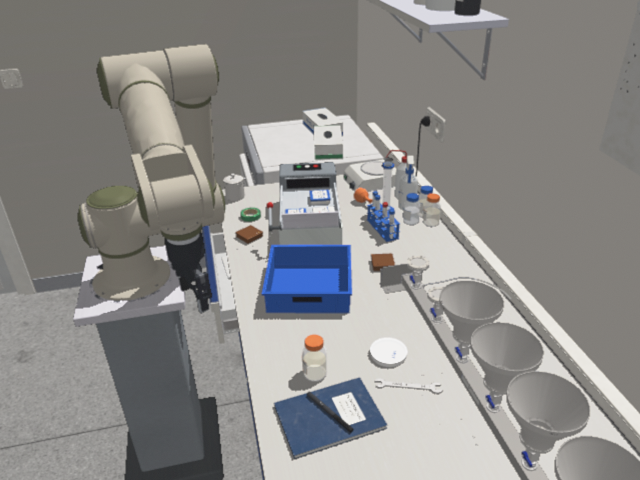

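The scene view shows the tray (housing ~(180,340), flap ~(300,255)), the tote (~(355,245)), the red ball (312,293) and the boxes: blue lids at (224,285) and (292,277), white at (266,256). The brown boxes at (272,218) and (319,367) lie off the tray and are decoys. I'll enlarge both views to measure.

Run:
```python
import cv2
a=cv2.imread("pics/scene0.png")[185:410,120:420];cv2.imwrite("pics/c1.png",cv2.resize(a,None,fx=2.6,fy=2.6,interpolation=cv2.INTER_CUBIC))
a=cv2.imread("pics/side0.png")[155:320,230:400];cv2.imwrite("pics/c2.png",cv2.resize(a,None,fx=3.6,fy=3.6,interpolation=cv2.INTER_CUBIC))
```

```text
(no output)
```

View pics/c1.png

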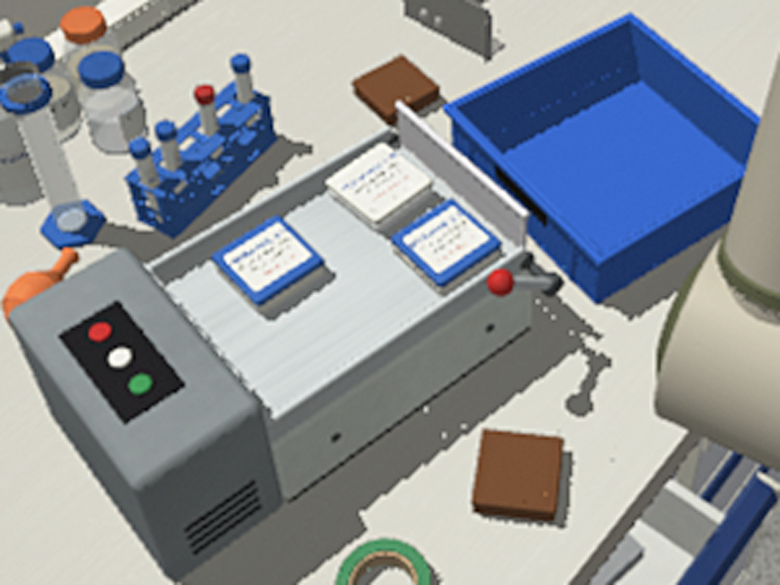

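View pics/c2.png

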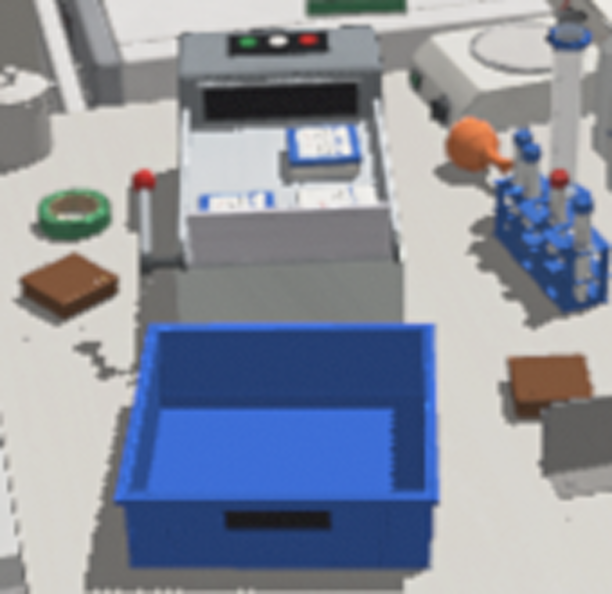

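Scene crop: box_1/box_3 (blue lids) at crop (270,257) and (447,240), the white box at (380,182), all on the deck. The brown ones (395,85) and (518,475) are off the tray and not meant. Next I fit the poses from keypoints in both views.

```bash
cat > fit.py <<'E'
import numpy as np
from scipy.optimize import least_squares
C={n:dict(np.load(f"pics/{n}0.npz")) for n in("scene","side")}
def px(n,c): c=np.array(c,float); return c/2.6+[120,185] if n=="scene" else c/3.6+[230,155]
def proj(n,P):
    v=C[n]["view"];q=P@v[:3,:3].T+v[:3,3];q=q@C[n]["mtx"].T;return q[:,:2]/q[:,2:]
def world(p,L):
    c,s=np.cos(p[2]),np.sin(p[2]);L=np.array(L,float)/1000
    return np.c_[p[0]+c*L[:,0]-s*L[:,1],p[1]+s*L[:,0]+c*L[:,1],p[3]+L[:,2]]
def fit(name,obs,x0):
    def r(p): return np.concatenate([(proj(n,world(p,[o[0]for o in obs if o[2]==n]))-px(n,[o[1]for o in obs if o[2]==n])).ravel() for n in{o[2]for o in obs}])
    s=least_squares(r,x0,loss="soft_l1");print(name,s.x.round(4),"res px",r(s.x).round(1));return s.x
S,D="scene","side"
if __name__=="__main__":
    tray=[((86,-129,144),(401,104),S),((-86,-129,144),(527,212),S),((-125,-71,144),(500,282),S),((-100,-131,0),(530,325),S),((-100,131,0),(287,500),S),
     ((-86,-129,144),(189,206),D),((86,-129,144),(390,206),D),((-125,-71,144),(145,180),D)]
    fit("tray",tray,[.45,.1,0,0])
    tote=[((121,121,72),(447,107),S),((121,-121,72),(632,15),S),((-121,121,72),(598,260),S),((-121,121,72),(150,325),D),((121,121,72),(434,325),D),((121,-121,72),(438,499),D),((-121,-121,72),(117,499),D)]
    fit("tote",tote,[.45,-.25,0,0])
    q=[(34,34,22),(34,-34,22),(-34,-34,22),(-34,34,22)] # far-left, far-right, near-right, near-left
    def box(n,cs,x0,d=None):
        fit(n,[(a,b,S) for a,b in zip(q,cs)]+([(a,b,D) for a,b in zip(q,d)] if d else []),x0)
    box("A",[(213,257),(279,217),(327,252),(262,299)],[.45,.1,0,.095],[(355,125),(361,157),(290,160),(287,128)])
    box("B",[(393,238),(449,200),(502,238),(445,282)],[.45,.1,0,.095])
    box("C",[(327,183),(380,143),(433,180),(380,220)],[.45,.1,0,.095])
E
python3 fit.py
```

```text
tray [ 5.795e-01  1.161e-01 -1.927e-01  2.000e-04] res px [-1.7  2.3 -1.4  0.2 -1.5  0.9 -1.8 -1.2 -1.7  0.3 -0.2 -1.6  0.7  0.1
 -0.3 -0.2]
tote [ 0.5104 -0.1911 -0.2636 -0.0023] res px [-1.3  0.2 -0.6  0.  -0.3  1.1 -1.8  1.  -2.8 -1.6 -1.3 -2.4 -0.6  0.1]
A [ 0.6223  0.1511 -0.115   0.0934] res px [-1.3  0.3 -0.4  0.7 -1.1  1.4 -2.3  0.9 -1.  -2.  -1.  -3.5  0.1  0.1
 -0.4  0.1]
B [ 0.547   0.0146 -0.1152  0.0385] res px [ 0.1  0.2  0.  -0.7 -0.3  0.4  0.2 -0. ]
C [ 0.6332  0.0078 -0.0524  0.0497] res px [ 0.1  0.   0.2  0.  -0.2 -0.5 -0.1  0.4]
```

Both-view heights check out: tray 0, tote −2 mm, box A 93 mm against 95. I'll grip the tote's outer rim wall, slide and turn it to the tray, and press gently home.

```bash
cat > h.py <<'E'
from bench import env, kinematics, monitor, eyes, job
import numpy as np, cv2
from scipy.spatial.transform import Rotation as Rn
T=np.array([.5795,.1161,-.1927])
def W(x,y,z,T=T):
    c,s=np.cos(T[2]),np.sin(T[2]);return np.array([T[0]+c*x-s*y,T[1]+s*x+c*y,z])
def Q(th):  # tool down, jaws along heading th
    x=np.array([0,0,-1.]);z=np.array([np.cos(th),np.sin(th),0]);return Rn.from_matrix(np.c_[x,np.cross(z,x),z]).as_quat()
def st(m=""):
    s=monitor.sense();print(m,round(s["clock"],2),np.round(s["position"],4),np.round(s["contact_force"],1),round(s["finger_gap"],2),np.round(s["joints"],2))
def snap(n,name):
    f=eyes.grab_frame(n);cv2.imwrite(f"pics/{name}.png",f["frame"][:,:,::-1]);np.savez(f"pics/{name}.npz",**f)
E
python3 - <<'E'
from h import *
P=np.array([.5104,-.1911,-.2636]); h=np.pi/2
qs=[Q(P[2]+h),Q(P[2]-h)]
up=W(0,-.116,.20,P)
js=[kinematics.ik(up,q) for q in qs];print(js)
i=int(np.argmin([abs(j[5]) if j is not None else 9 for j in js]));sg=[1,-1][i]
env.reach(up,qs[i]);st("above")
env.movel(W(0,-.116,.047,P),velocity=.15,guard=8);st("down")
env.close_gripper(40);st("grip")
q=Q(T[2]+sg*h)
env.movel(W(0,-.252-.116-.012,.047),velocity=.08,frame=q);st("near")
print(env.movel(W(0,-.252-.116+.015,.047),velocity=.03,guard=10));st("home")
snap("scene","s1");snap("side","d1")
E
```

```text
[array([-7.69328612e-01,  4.31382862e-01,  1.41230983e+00, -4.44089210e-16,
        1.29789996e+00, -2.07652494e+00]), array([-7.69328612e-01,  4.31382862e-01,  1.41230983e+00, -4.44089210e-16,
        1.29789996e+00,  1.06506771e+00])]
above 1.37 [ 0.4797 -0.3037  0.2   ] [-0.5  0.4 -0.9] 1.0 [-0.77  0.43  1.41 -0.    1.3   1.06]
down 2.53 [ 0.4805 -0.3035  0.0479] [ 0.1 -0.   0.1] 1.0 [-0.77  0.61  1.57  0.    0.96  1.07]
grip 3.21 [ 0.4803 -0.303   0.0472] [1.1 1.  2.8] 0.11 [-0.77  0.61  1.57  0.    0.96  1.07]
near 4.03 [ 0.5072 -0.2558  0.0472] [2.4 5.  5.9] 0.11 [-0.67  0.61  1.57  0.    0.97  1.09]
True
home 4.33 [ 0.5073 -0.255   0.0472] [-0.8  0.9  3.5] 0.11 [-0.67  0.61  1.57 -0.    0.96  1.09]
```

Run:
```python
from h import *
g=env.movel(W(0,-.252-.116+.015,.047),velocity=.02,guard=18);st(f"home {g}")
p=monitor.sense()["position"];c,s=np.cos(T[2]),np.sin(T[2]);d=p[:2]-T[:2];print("local",c*d[0]+s*d[1],-s*d[0]+c*d[1])
snap("scene","s1");snap("side","d1")
a=cv2.imread("pics/s1.png")[185:410,120:420];b=cv2.imread("pics/d1.png")[155:320,230:400]
a=cv2.resize(a,(400,300),interpolation=cv2.INTER_CUBIC);b=cv2.resize(b,(400,388),interpolation=cv2.INTER_CUBIC)
cv2.imwrite("pics/v5.png",np.hstack([cv2.copyMakeBorder(a,0,88,0,0,0),b]))
```

```text
home True 5.19 [ 0.5104 -0.2429  0.0472] [ 1.1 -3.7 -1.3] 0.1 [-0.65  0.6   1.58 -0.    0.95  1.11]
local 0.0009296577467762662 -0.36563225955057654
```

View pics/v5.png

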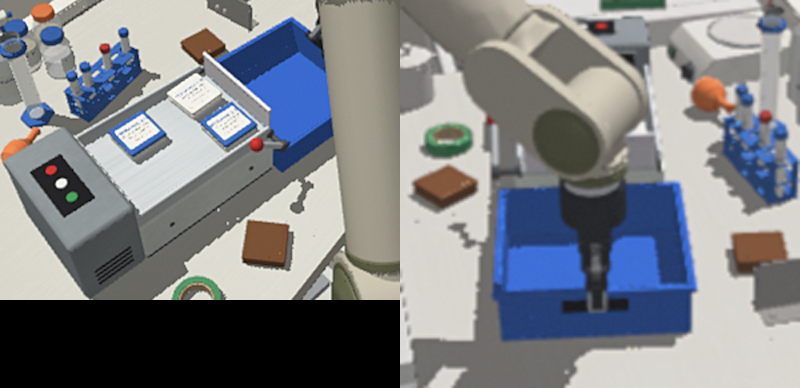

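The tote reached the tray at the predicted distance (−365.6 against −368 mm). I'll release and take a wrist view from above the mouth to check the tote and refine the tray and box poses.

Run:
```python
from h import *
env.release();p=monitor.sense()["position"]
env.movel([p[0],p[1],.17],velocity=.25)
q=monitor.sense()["ee_rot"]
for z in(.42,.36,.3):
    try: env.reach(W(-.03,-.12,z),q);break
    except env.MotionError as e: print(z,e)
st();snap("wrist","w1");snap("side","d2");snap("scene","s2")
```

```text
7.98 [0.5272 0.0033 0.4186] [0.3 0.1 0.2] 1.0 [-0.21  0.27  1.07 -0.    1.79  1.55]
```

View pics/w1.png

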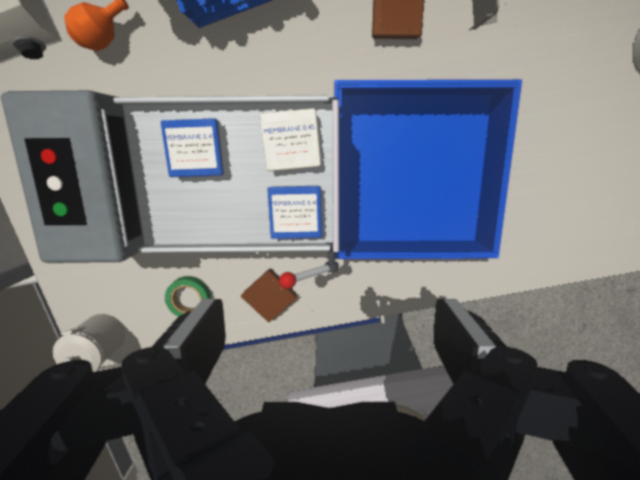

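The wrist view shows the tote butted squarely against the mouth: rim corners (335,81), (521,80), (498,257), (336,259). It also shows all three boxes and the ball at (288,281). Refitting with this view.

Run:
```python
import numpy as np, fit
from fit import *
C["wrist"]=dict(np.load("pics/w1.npz")); op=fit.px
fit.px=lambda n,c: np.array(c,float) if n=="wrist" else op(n,c)
V="wrist"
v=C[V]["view"];print((-v[:3,:3].T@v[:3,3]).round(3))
tw=[((86,-129,144),(336,99),V),((-86,-129,144),(337,248),V),((-125,-71,144),(288,281),V)]
ts=[((86,-129,144),(401,104),S),((-86,-129,144),(527,212),S),((-125,-71,144),(500,282),S),((-100,-131,0),(530,325),S),((-100,131,0),(287,500),S),((-86,-129,144),(189,206),D),((86,-129,144),(390,206),D),((-125,-71,144),(145,180),D)]
t=fit.fit("tray all",tw+ts,[.58,.116,-.19,0])
print(proj(V,world(t,[(95,131,113),(-95,131,113),(95,-120,113),(-95,-120,113)])).round())
def loc(n,p):
    c,s=np.cos(t[2]),np.sin(t[2]);d=p[:2]-t[:2];print("   local",n,(c*d[0]+s*d[1]).round(4),(-s*d[0]+c*d[1]).round(4),(p[2]-t[2]).round(3))
o=[((121,121,72),(335,81),V),((121,-121,72),(521,80),V),((-121,-121,72),(498,257),V),((-121,121,72),(336,259),V)]
loc("tote",fit.fit("tote",o,[.53,-.13,-.19,0]))
q=[(34,34,22),(34,-34,22),(-34,-34,22),(-34,34,22)]
A=[(162,121),(220,119),(222,177),(167,178)];B=[(268,187),(321,186),(322,239),(271,239)];Cc=[(262,113),(317,109),(321,168),(266,171)]
As=[(213,257),(279,217),(327,252),(262,299)];Bs=[(393,238),(449,200),(502,238),(445,282)];Cs=[(327,183),(380,143),(433,180),(380,220)]
for n,w,s in(("A",A,As),("B",B,Bs),("C",Cc,Cs)):
    loc(n,fit.fit(n,[(a,b,V) for a,b in zip(q,w)]+[(a,b,S) for a,b in zip(q,s)],[.58,.1,-.19,.095]))
```

```text
Traceback (most recent call last):
AttributeError: 'function' object has no attribute 'px'
```

```bash
cat > r.py <<'E'
import numpy as np, fit as F
from fit import C,S,D,proj,world
fit=F
C["wrist"]=dict(np.load("pics/w1.npz")); op=F.px
F.px=lambda n,c: np.array(c,float) if n=="wrist" else op(n,c)
V="wrist"
v=C[V]["view"];print((-v[:3,:3].T@v[:3,3]).round(3))
tw=[((86,-129,144),(336,99),V),((-86,-129,144),(337,248),V),((-125,-71,144),(288,281),V)]
ts=[((86,-129,144),(401,104),S),((-86,-129,144),(527,212),S),((-125,-71,144),(500,282),S),((-100,-131,0),(530,325),S),((-100,131,0),(287,500),S),((-86,-129,144),(189,206),D),((86,-129,144),(390,206),D),((-125,-71,144),(145,180),D)]
t=F.fit("tray all",tw+ts,[.58,.116,-.19,0])
print(proj(V,world(t,[(95,131,113),(-95,131,113),(95,-120,113),(-95,-120,113)])).round())
def loc(n,p):
    c,s=np.cos(t[2]),np.sin(t[2]);d=p[:2]-t[:2];print("   local",n,(c*d[0]+s*d[1]).round(4),(-s*d[0]+c*d[1]).round(4),(p[2]-t[2]).round(3))
o=[((121,121,72),(335,81),V),((121,-121,72),(521,80),V),((-121,-121,72),(498,257),V),((-121,121,72),(336,259),V)]
loc("tote",F.fit("tote",o,[.53,-.13,-.19,0]))
q=[(34,34,22),(34,-34,22),(-34,-34,22),(-34,34,22)]
A=[(162,121),(220,119),(222,177),(167,178)];B=[(268,187),(321,186),(322,239),(271,239)];Cc=[(262,113),(317,109),(321,168),(266,171)]
As=[(213,257),(279,217),(327,252),(262,299)];Bs=[(393,238),(449,200),(502,238),(445,282)];Cs=[(327,183),(380,143),(433,180),(380,220)]
for n,w,s in(("A",A,As),("B",B,Bs),("C",Cc,Cs)):
    loc(n,F.fit(n,[(a,b,V) for a,b in zip(q,w)]+[(a,b,S) for a,b in zip(q,s)],[.58,.1,-.19,.095]))
E
python3 r.py
```

```text
[ 0.594 -0.009  0.56 ]
tray all [ 0.5794  0.1156 -0.1934  0.0007] res px [-1.7  2.3 -1.4  0.1 -1.6  0.8 -1.6 -1.5 -1.5  0.  -0.  -1.9  0.9 -0.1
 -0.2 -0.5 -0.2  0.3 -2.   0.9  1.  -2.5]
[[114.  94.]
 [138. 249.]
 [328.  94.]
 [328. 249.]]
tote [ 0.5281 -0.1308 -0.185  -0.008 ] res px [ 0.   0.4  0.1 -0.1  0.3  0.1 -0.4 -0.5]
   local tote -0.0031 -0.2516 0.008
A [ 0.6196  0.1529 -0.1777  0.0932] res px [-0.5 -1.9  0.6 -2.3  0.2  2.4 -1.6  1.3 -0.7 -0.6 -1.8  0.5  1.7  0.1
  2.2  0. ]
   local A 0.0322 0.0444 0.016
B [ 0.5179  0.0475 -0.1704  0.0916] res px [-1.3 -0.7  1.  -1.6  0.8  1.4 -1.4  1.1 -0.6  0.3  0.2  0.1  0.7 -0.9
  0.   0.3]
   local B -0.0473 -0.0786 0.023
C [ 0.6064  0.0332 -0.1281  0.0904] res px [-0.7 -1.2  1.8 -0.7  0.8  0.6 -1.8  1.1 -1.5  0.3  0.1  0.4  0.1 -0.7
  0.9 -0.1]
   local C 0.0423 -0.0757 0.065
```

The tote is home, centred within 3 mm and square within 0.01 rad, and the box heights agree. Next, open the lever.

```bash
sed -i 's/^T=.*/T=np.array([.5794,.1156,-.1934])/' h.py
python3 - <<'E'
from h import *
env.close_gripper(30)
q=Q(T[2]-np.pi/2)
env.reach(W(-.125,-.030,.24),q);st("above")
print(env.movel(W(-.125,-.030,.130),velocity=.2,guard=8))
g=env.movel(W(-.125,-.127,.130),velocity=.1,guard=15);st(f"mid {g}")
g=env.movel(W(-.125,-.165,.130),velocity=.05,guard=10);st(f"open {g}")
p=monitor.sense()["position"];c,s=np.cos(T[2]),np.sin(T[2]);d=p[:2]-T[:2];print("local",c*d[0]+s*d[1],-s*d[0]+c*d[1])
snap("side","d3");snap("scene","s3")
a=cv2.imread("pics/s3.png")[185:360,180:420];b=cv2.imread("pics/d3.png")[155:320,230:400]
a=cv2.resize(a,(400,292),interpolation=cv2.INTER_CUBIC);b=cv2.resize(b,(400,388),interpolation=cv2.INTER_CUBIC)
cv2.imwrite("pics/v7.png",np.hstack([cv2.copyMakeBorder(a,0,96,0,0,0),b]))
E
```

```text
above 9.79 [0.452  0.1098 0.2411] [1.2 0.2 1.2] -0.0 [-0.01  0.17  1.65 -0.    1.32  1.75]
False
mid True 10.89 [0.4486 0.0946 0.1317] [0.6 8.  6.3] -0.0 [-0.05  0.28  1.83  0.01  1.03  1.71]
open True 11.3 [0.4487 0.0942 0.132 ] [0.9 4.8 4.2] -0.0 [-0.05  0.28  1.83  0.01  1.03  1.71]
local -0.12416594863877266 -0.046116230870677774
```

View pics/v7.png

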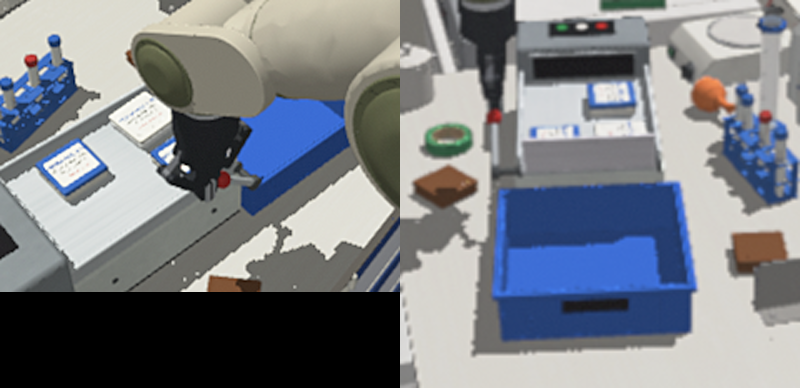

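The finger is just touching the ball at (224,181) in the left crop. The guard tripped on start-up and impact transients and the lever is still shut. I'll continue with a higher guard.

Run:
```python
from h import *
def loc():
    p=monitor.sense()["position"];c,s=np.cos(T[2]),np.sin(T[2]);d=p[:2]-T[:2];return np.round([c*d[0]+s*d[1],-s*d[0]+c*d[1]],4)
for y,v in((-.08,.04),(-.125,.07),(-.165,.05)):
    g=env.movel(W(-.125,y,.130),velocity=v,guard=25);st(f"{y} {g}");print(loc())
    if g: break
snap("side","d4");snap("scene","s4")
```

```text
-0.08 True 11.73 [0.4487 0.0927 0.1332] [1.1 6.1 4.8] -0.0 [-0.06  0.27  1.83  0.02  1.03  1.7 ]
[-0.1238 -0.0476]
```

Rubber-on-ball friction jams a level push at this shallow angle, so I'll follow the ball's arc instead.

```bash
cat >> h.py <<'E'
def loc():
    p=monitor.sense()["position"];c,s=np.cos(T[2]),np.sin(T[2]);d=p[:2]-T[:2];return np.round([c*d[0]+s*d[1],-s*d[0]+c*d[1],p[2]],4)
def arc(sgn,a0,a1,n,off=.025,dz=.006,guard=25,v=.06):
    "push ball along its arc, a = angle (deg) from the shut-side horizontal; sgn=+1: finger on +y side of it"
    for a in np.radians(np.linspace(a0,a1,n)):
        g=env.movel(W(-.125,-.127+.075*np.cos(a)+sgn*off,.095+.075*np.sin(a)-dz),velocity=v,guard=guard)
        s=monitor.sense();print(round(np.degrees(a)),g,loc(),np.round(s["contact_force"],1),round(s["clock"],2))
        if g: return True
E
python3 - <<'E'
from h import *
env.movel(W(-.125,-.035,.138),velocity=.1)
arc(1,41,142,8)
snap("side","d4");snap("scene","s4");snap("wrist","w4")
a=cv2.imread("pics/s4.png")[185:360,180:420];b=cv2.imread("pics/d4.png")[155:320,230:400]
a=cv2.resize(a,(400,292),interpolation=cv2.INTER_CUBIC);b=cv2.resize(b,(400,388),interpolation=cv2.INTER_CUBIC)
cv2.imwrite("pics/v8.png",np.hstack([cv2.copyMakeBorder(a,0,96,0,0,0),b]))
E
```

```text
41 False [-0.125  -0.046   0.1381] [0.1 1.2 0.2] 12.45
55 False [-0.1249 -0.0597  0.1509] [-0.6 -0.2  0.2] 12.92
70 False [-0.1249 -0.0763  0.1596] [0.8 0.6 1.2] 13.38
84 False [-0.1251 -0.0949  0.1635] [ 0.5 -0.1  0.6] 13.85
99 False [-0.125  -0.1137  0.1631] [ 0.  -0.4  0.6] 14.32
113 False [-0.125  -0.1318  0.1579] [ 0.  -0.2 -1.1] 14.78
128 False [-0.1251 -0.148   0.1483] [ 0.8  0.1 -0.5] 15.25
142 True [-0.124  -0.1581  0.1365] [ 8.4 12.7  0.2] 15.59
```

View pics/v8.png

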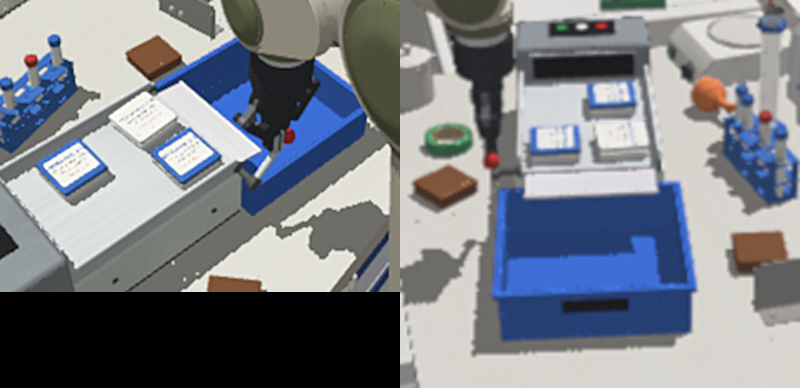

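The flap is fully open, overhanging the tote, and the lever reached its stop. Sweeping now, front two boxes first.

```bash
cat >> h.py <<'E'
def sweep(x,y0,q,xe=None):
    xe=x if xe is None else xe
    env.reach(W(x,y0,.19),q)
    g=env.movel(W(x,y0,.101),velocity=.15,guard=8);print("down",g,loc())
    if g: return
    g=env.movel(W(xe,-.125,.101),velocity=.10,guard=20);st(f"edge {g}")
    if g: return
    g=env.movel(W(xe,-.200,.096),velocity=.10,guard=20);st(f"end {g}")
    env.movel(W(xe,-.200,.19),velocity=.25)
E
python3 - <<'E'
from h import *
p=loc();env.movel(W(p[0],p[1]+.004,.21),velocity=.2)
q=Q(T[2]) ; q2=Q(T[2]+np.pi)
j=[kinematics.ik(W(-.047,-.02,.19),k) for k in(q,q2)];print([None if k is None else k[5].round(2) for k in j])
sel=q if abs(j[0][5])<abs(j[1][5]) else q2
sweep(-.047,-.021,sel)
sweep(.042,-.018,sel,.036)
snap("side","d5");snap("scene","s5")
a=cv2.imread("pics/s5.png")[185:360,180:420];b=cv2.imread("pics/d5.png")[155:320,230:400]
a=cv2.resize(a,(400,292),interpolation=cv2.INTER_CUBIC);b=cv2.resize(b,(400,388),interpolation=cv2.INTER_CUBIC)
cv2.imwrite("pics/v9.png",np.hstack([cv2.copyMakeBorder(a,0,96,0,0,0),b]))
E
```

```text
[np.float64(0.17), None]Traceback (most recent call last):
  File "<stdin>", line 5, in <module>
TypeError: 'NoneType' object is not subscriptable
```

Run:
```python
from h import *
q=Q(T[2])
sweep(-.047,-.021,q)
sweep(.042,-.018,q,.036)
snap("side","d5");snap("scene","s5")
a=cv2.imread("pics/s5.png")[185:360,180:420];b=cv2.imread("pics/d5.png")[155:320,230:400]
a=cv2.resize(a,(400,292),interpolation=cv2.INTER_CUBIC);b=cv2.resize(b,(400,388),interpolation=cv2.INTER_CUBIC)
cv2.imwrite("pics/v9.png",np.hstack([cv2.copyMakeBorder(a,0,96,0,0,0),b]))
```

```text
down False [-0.0465 -0.021   0.1019]
edge False 19.36 [0.5093 0.0024 0.101 ] [-0.8 -0.3  0.5] 0.0 [-0.23  0.42  1.71  0.    1.01 -0.03]
end False 20.26 [ 0.4949 -0.0713  0.096 ] [-0.4  0.6 -1.3] 0.0 [-0.38  0.41  1.74  0.    0.99 -0.18]
down False [ 0.0426 -0.0184  0.1022]
edge False 23.57 [ 0.5908 -0.0135  0.101 ] [-0.8 -0.4  0.2] 0.0 [-0.22  0.58  1.45  0.    1.11 -0.03]
end False 24.48 [ 0.5763 -0.0872  0.096 ] [ 0.3 -0.1  0.2] 0.0 [-0.35  0.57  1.48  0.    1.09 -0.16]
```

View pics/v9.png

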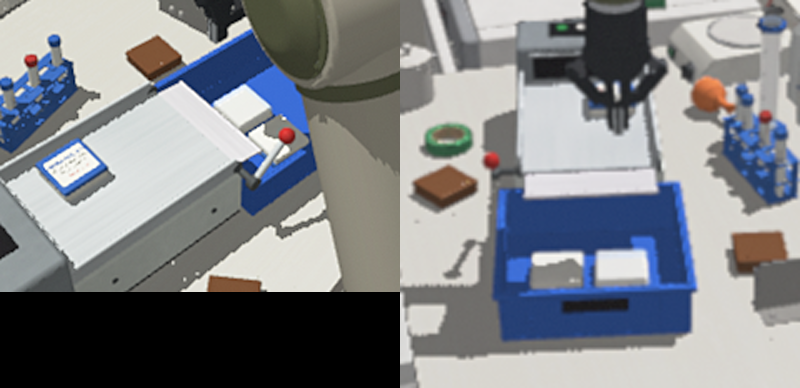

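Two boxes are in the tote, at (555,268) and (622,265) in the right crop. Now the third, then shut the lever along its arc from the other side.

Run:
```python
from h import *
sweep(.032,.103,Q(T[2]),.010)
snap("side","d6")
q=Q(T[2]-np.pi/2)
env.reach(W(-.125,-.222,.23),q)
print(env.movel(W(-.125,-.222,.137),velocity=.15,guard=8),loc())
arc(-1,139,38,8)
snap("scene","s6");
p=loc();env.movel(W(p[0],p[1]-.006,p[2]),velocity=.05);env.movel(W(p[0],p[1]-.006,.25),velocity=.2)
env.reach(W(-.03,-.12,.42),q);st();snap("wrist","w6")
b=cv2.imread("pics/d6.png")[155:320,230:400]
b=cv2.resize(b,(300,291));w=cv2.resize(cv2.imread("pics/w6.png"),(500,375),interpolation=cv2.INTER_AREA)
cv2.imwrite("pics/v10.png",np.hstack([w,cv2.copyMakeBorder(b,0,84,0,0,0)]))
```

```text
down False [0.0327 0.1028 0.1022]
edge False 29.44 [ 0.5652 -0.0088  0.101 ] [-0.2 -0.3 -0.9] -0.0 [-0.22  0.53  1.54 -0.    1.07 -0.03]
end False 30.34 [ 0.5508 -0.0822  0.096 ] [-0.2  1.1 -0.8] -0.0 [-0.36  0.52  1.57  0.    1.05 -0.17]
False [-0.1245 -0.2221  0.1376]
139 False [-0.1249 -0.2082  0.1385] [ 1.   0.5 -0.2] 33.38
125 False [-0.1248 -0.1946  0.1511] [-0.5 -3.4  2. ] 33.84
110 True [-0.1247 -0.1857  0.1586] [-5.1 -7.1 10.6] 34.13
 35.92 [0.5266 0.0034 0.418 ] [ 0.4 -0.2  0.6] 0.0 [-0.22  0.27  1.08 -0.    1.8   1.55]
```

View pics/v10.png

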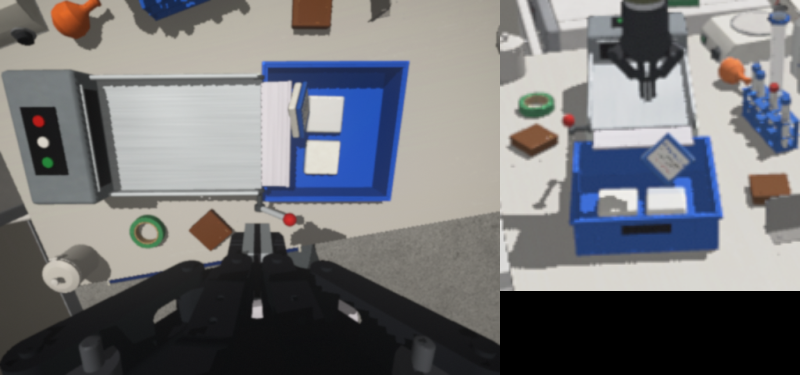

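The third box is in the tote but leans edge-on beside the flap tip, at (298,108), and shutting stopped part-way. I'll get the lever angle and the box's extent numerically.

Run:
```python
from h import *
from scipy.optimize import minimize_scalar
w=dict(np.load("pics/w6.npz"));im=w["frame"].astype(int)
def pr(P,w=w):
    q=w["view"][:3,:3]@P+w["view"][:3,3];q=w["mtx"]@q;return q[:2]/q[2]
m=(im[:,:,0]>150)&(im[:,:,1]<70)&(im[:,:,2]<70);m[:, :200]=0
v,u=np.nonzero(m);print("ball px",u.mean(),v.mean(),len(u))
for a in range(95,145,5):
    r=np.radians(a);b=pr(W(-.125,-.127+.075*np.cos(r),.095+.075*np.sin(r)))
    f=np.radians(a-41);t=[pr(W(x,-.127-.049*np.sin(f),.095+.049*np.cos(f))).round() for x in(.086,-.086)]
    print(a,b.round(),"flap tip",t)
c=w["frame"][70:270,300:540];cv2.imwrite("pics/v11.png",cv2.resize(c,(720,600),interpolation=cv2.INTER_CUBIC)[:,:,::-1])
```

```text
ball px 369.7926829268293 280.8048780487805 164
95 [340. 285.] flap tip [array([369., 100.]), array([365., 243.])]
100 [345. 285.] flap tip [array([371., 101.]), array([366., 243.])]
105 [350. 285.] flap tip [array([372., 101.]), array([367., 242.])]
110 [356. 284.] flap tip [array([373., 101.]), array([368., 241.])]
115 [360. 283.] flap tip [array([374., 102.]), array([369., 240.])]
120 [365. 282.] flap tip [array([374., 102.]), array([370., 239.])]
125 [369. 281.] flap tip [array([374., 103.]), array([370., 239.])]
130 [373. 280.] flap tip [array([374., 103.]), array([370., 238.])]
135 [376. 279.] flap tip [array([373., 103.]), array([369., 237.])]
140 [379. 277.] flap tip [array([373., 104.]), array([368., 236.])]
```

View pics/v11.png

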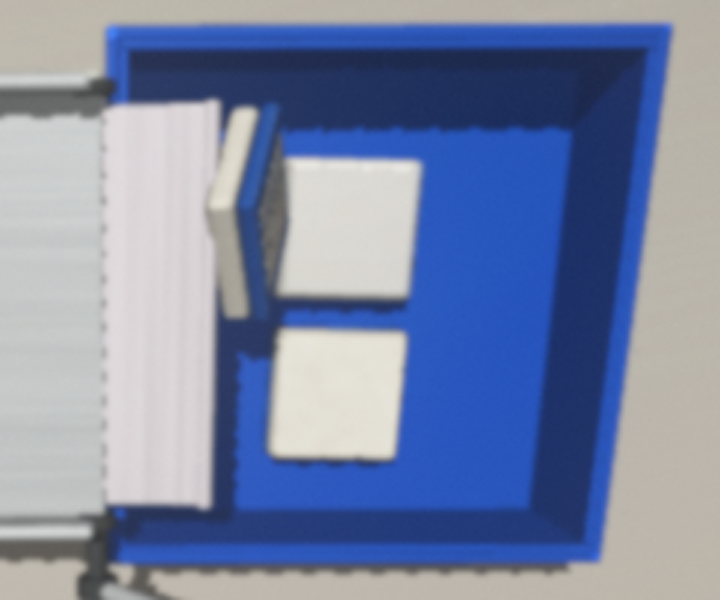

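The box stands on one corner, leaning with its top over the flap tip (crop (213,205)). I'll locate it, roll it down inside the tote by pushing its near upper edge sideways, and check where the ball was when the shutting stopped.

Run:
```python
from h import *
w=dict(np.load("pics/w6.npz"))
v=w["view"];o=-v[:3,:3].T@v[:3,3]
def back(u,vv,z):
    d=v[:3,:3].T@np.linalg.inv(w["mtx"])@[u,vv,1];P=o+d*(z-o[2])/d[2]
    c,s=np.cos(T[2]),np.sin(T[2]);e=P[:2]-T[:2];return np.round([c*e[0]+s*e[1],-s*e[0]+c*e[1]],3)
for n,(x,y),zs in(("topcorner flapside",(210,205),(.09,.1,.11)),("topcorner lidside",(243,207),(.09,.1)),("near corner flapside",(225,315),(.045,.06)),("near lidside",(262,318),(.045,.06)),("far corner",(245,108),(.045,.06)),("label lower right",(287,220),(.02,.03)),
  ("C tl",(285,158),(.026,)),("C br",(408,298),(.026,)),("B tl",(278,328),(.026,)),("flap tip",(216,105),(.095,)),("rim +y",(108,30),(.072,)),("rim -y",(668,28),(.072,)),("rim near",(598,560),(.072,))):
    print(n,[tuple(back(300+x/3,70+y/3,z)) for z in zs])
s=dict(np.load("pics/s6.npz"));im=s["frame"].astype(int)
m=(im[:,:,0]>150)&(im[:,:,1]<70)&(im[:,:,2]<70);m[:, :230]=0
vv,u=np.nonzero(m);print(len(u),u.mean() if len(u) else 0,vv.mean() if len(u) else 0)
for a in(105,110,115,120,125,130):
    r=np.radians(a);q=s["mtx"]@(s["view"][:3,:3]@W(-.125,-.127+.075*np.cos(r),.095+.075*np.sin(r))+s["view"][:3,3]);print(a,(q[:2]/q[2]).round())
```

```text
topcorner flapside [(np.float64(0.044), np.float64(-0.173)), (np.float64(0.044), np.float64(-0.172)), (np.float64(0.044), np.float64(-0.171))]
topcorner lidside [(np.float64(0.043), np.float64(-0.187)), (np.float64(0.043), np.float64(-0.186))]
near corner flapside [(np.float64(-0.006), np.float64(-0.187)), (np.float64(-0.005), np.float64(-0.185))]
near lidside [(np.float64(-0.007), np.float64(-0.205)), (np.float64(-0.006), np.float64(-0.202))]
far corner [(np.float64(0.087), np.float64(-0.193)), (np.float64(0.086), np.float64(-0.191))]
label lower right [(np.float64(0.038), np.float64(-0.219)), (np.float64(0.038), np.float64(-0.217))]
C tl [(np.float64(0.067), np.float64(-0.216))]
C br [(np.float64(0.001), np.float64(-0.28))]
B tl [(np.float64(-0.014), np.float64(-0.216))]
flap tip [(np.float64(0.084), np.float64(-0.174))]
rim +y [(np.float64(0.116), np.float64(-0.13))]
rim -y [(np.float64(0.117), np.float64(-0.367))]
rim near [(np.float64(-0.121), np.float64(-0.369))]
27 347.25925925925924 264.14814814814815
105 [340. 266.]
110 [342. 265.]
115 [344. 265.]
120 [346. 264.]
125 [348. 264.]
130 [350. 264.]
```

The stop was the finger climbing over the ball because the lever lagged behind it. The tote is still home (rim from −130 to −369 mm). I'll roll the leaning box down towards −x, then look.

Run:
```python
from h import *
q=Q(T[2])
env.reach(W(.093,-.194,.19),q)
g=env.movel(W(.093,-.194,.072),velocity=.12,guard=6);print(g,loc())
if not g:
    g=env.movel(W(.015,-.194,.068),velocity=.08,guard=15);st(g)
p=loc();env.movel(W(p[0],p[1]-.004,.25),velocity=.25)
env.reach(W(-.03,-.12,.42),Q(T[2]-np.pi/2));st();snap("wrist","w7");snap("side","d7")
c=cv2.imread("pics/w7.png")[70:300,290:540];d=cv2.imread("pics/d7.png")[200:320,260:370]
cv2.imwrite("pics/v12.png",np.hstack([cv2.resize(c,(435,400),interpolation=cv2.INTER_CUBIC),cv2.resize(d,(365,400),interpolation=cv2.INTER_CUBIC)]))
```

```text
False [ 0.0934 -0.194   0.0728]
True 39.39 [ 0.5679 -0.0801  0.0706] [ 2.  -0.4  2.6] -0.0 [-0.34  0.58  1.54 -0.    1.01 -0.15]
 41.77 [0.527  0.0035 0.4192] [ 0.1  0.2 -1. ] 0.0 [-0.22  0.27  1.07 -0.    1.8   1.55]
```

View pics/v12.png

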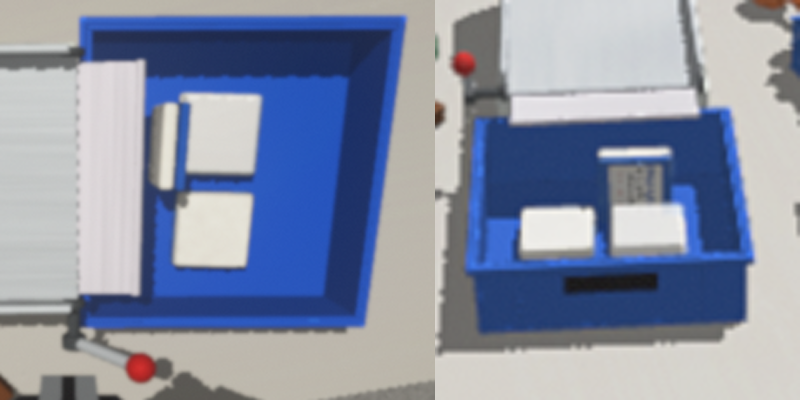

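The box now stands on its edge, inside the tote and below the flap. Shutting the lever now with the finger tip set lower.

Run:
```python
from h import *
q=Q(T[2]-np.pi/2)
env.reach(W(-.125,-.222,.23),q)
print(env.movel(W(-.125,-.222,.120),velocity=.15,guard=8),loc())
for a,b,dz in((139,127,.022),(114,114,.022),(101,101,.018),(88,88,.014),(75,75,.01),(62,62,.007),(50,50,.005),(43,43,.004),(38,38,.004)):
    if arc(-1,a,b,1 if a==b else 2,dz=dz,v=.06): break
p=loc();env.movel(W(p[0],p[1]-.008,p[2]+.002),velocity=.05);env.movel(W(p[0],p[1]-.008,.25),velocity=.2)
env.reach(W(-.03,-.12,.42),q);st();snap("wrist","w8");snap("scene","s8");snap("side","d8")
for n in("w8","s8","d8"):
    s=dict(np.load(f"pics/{n}.npz"));im=s["frame"].astype(int)
    m=((im[:,:,0]>150)&(im[:,:,1]<70)&(im[:,:,2]<70)).astype(np.uint8)
    k,_,stt,c=cv2.connectedComponentsWithStats(m);print(n,[(c[i].round(),stt[i,4]) for i in range(1,k) if stt[i,4]>15])
    for a in(41,46,55,110,125):
        r=np.radians(a);x=s["mtx"]@(s["view"][:3,:3]@W(-.125,-.127+.075*np.cos(r),.095+.075*np.sin(r))+s["view"][:3,3]);print(a,(x[:2]/x[2]).round())
```

```text
False [-0.1243 -0.2221  0.1208]
139 False [-0.1249 -0.2082  0.1225] [-0.  -0.6  0.2] 44.07
127 False [-0.1249 -0.1969  0.1331] [-1.1 -0.4  0.4] 44.48
114 False [-0.125  -0.1821  0.1415] [0.2 1.1 0.1] 44.91
101 False [-0.125  -0.166   0.1507] [-0.3 -0.3  0.6] 45.37
88 False [-0.125 -0.149  0.156] [ 0.1 -0.   0.6] 45.81
75 False [-0.125  -0.1322  0.1574] [ 0.3 -0.1  0.3] 46.24
62 False [-0.1251 -0.1164  0.1541] [0. 0. 0.] 46.66
50 False [-0.1252 -0.1035  0.1472] [-0.4  0.8 -0.6] 47.05
43 False [-0.1252 -0.0969  0.1419] [-0.3  0.1  0.4] 47.34
38 False [-0.1252 -0.0927  0.1369] [-0.3 -0.1  0.4] 47.6
 49.42 [0.5267 0.0038 0.418 ] [-0.7  0.4 -0.7] 0.0 [-0.22  0.27  1.08  0.    1.8   1.55]
w8 [(array([ 49., 155.]), np.int32(130)), (array([287., 279.]), np.int32(156))]
41 [290. 277.]
46 [293. 279.]
55 [300. 281.]
110 [356. 284.]
125 [369. 281.]
s8 [(array([198., 220.]), np.int32(18)), (array([ 76., 227.]), np.int32(53)), (array([311., 292.]), np.int32(50)), (array([158., 312.]), np.int32(45))]
41 [312. 292.]
46 [314. 289.]
55 [317. 285.]
110 [342. 265.]
125 [348. 264.]
d8 []
41 [269. 206.]
46 [269. 205.]
55 [268. 205.]
110 [267. 213.]
125 [267. 218.]
```

Run:
```python
from h import *
q=Q(T[2]-np.pi/2)
def ball(n):
    im=np.load(f"pics/{n}.npz")["frame"].astype(int);m=((im[:,:,0]>150)&(im[:,:,1]<70)&(im[:,:,2]<70)).astype(np.uint8)
    k,_,s,c=cv2.connectedComponentsWithStats(m);print(n,[c[i].round(1) for i in range(1,k) if s[i,4]>15 and 270<c[i][0]<320])
for n in("w1","w8","scene0","s8"): ball(n)
env.reach(W(-.125,-.107,.21),q)
print(env.movel(W(-.125,-.107,.139),velocity=.15,guard=8))
g=env.movel(W(-.125,-.075,.132),velocity=.04,guard=14);st(g);print(loc())
p=loc();env.movel(W(p[0],p[1]-.012,p[2]+.006),velocity=.06);env.movel(W(p[0],p[1]-.012,.25),velocity=.2)
env.reach(W(-.03,-.12,.42),q);st();snap("wrist","w9");snap("scene","s9");snap("side","d9")
ball("w9");ball("s9")
b=cv2.imread("pics/d9.png")[155:320,230:400];b=cv2.resize(b,(300,291));w=cv2.resize(cv2.imread("pics/w9.png"),(500,375),interpolation=cv2.INTER_AREA)
cv2.imwrite("pics/v13.png",np.hstack([w,cv2.copyMakeBorder(b,0,84,0,0,0)]))
```

```text
w1 [array([286. , 279.8])]
w8 [array([287. , 278.9])]
scene0 [array([311.2, 292. ])]
s8 [array([311.3, 292.1])]
False
True 51.63 [0.4395 0.0499 0.1356] [ -4.1 -10.8   6.3] -0.0 [-0.15  0.24  1.86 -0.01  1.03  1.62]
[-0.1247 -0.0914  0.1356]
 53.51 [0.5267 0.0037 0.418 ] [ 0.3 -0.2 -0.3] 0.0 [-0.22  0.27  1.08  0.    1.8   1.55]
w9 [array([287. , 278.8])]
s9 [array([311.2, 292.2])]
```

The lever is at its stop and the ball is back at its starting pixel. The viewer's limit is reached, so I'll check the tote, boxes and bystanders numerically.

Run:
```python
from h import *
def px(n): return cv2.imread(f"pics/{n}.png").astype(int)
def blue(n):
    i=px(n);m=((i[:,:,0]-i[:,:,2]>60)).astype(np.uint8);m[:,:328]=0
    k,_,s,c=cv2.connectedComponentsWithStats(m);j=1+np.argmax(s[1:,4]);return s[j],c[j].round(1)
print("tote blob",[blue(n) for n in("w1","w7","w9")])
i=px("w9");deck=i[110:240,150:325];print("deck blue px",int((deck[:,:,0]-deck[:,:,2]>50).sum()),"was",int((px("w1")[110:240,150:325][:,:,0]-px("w1")[110:240,150:325][:,:,2]>50).sum()), "deck std",deck.mean(2).std().round(1),px("w1")[110:240,150:325].mean(2).std().round(1))
t=i[90:250,345:500];g=((t.min(2)>130)).astype(np.uint8);k,_,s,c=cv2.connectedComponentsWithStats(g);print("whites in tote",[(s[a].tolist()) for a in range(1,k) if s[a,4]>60])
d=np.abs(px("d9")-px("side0")).max(2)
for n,(u,v,r) in dict(tape=(250,214,12),bottle=(314,357,22),petri=(388,352,20),brown=(249,234,14)).items():
    print(n,(d[v-r:v+r,u-r:u+r]>40).mean().round(3))
```

```text
tote blob [(array([  334,    79,   188,   180, 29032], dtype=int32), array([424.9, 169.3])), (array([  336,    79,   188,   180, 18634], dtype=int32), array([448.9, 170.5])), (array([  336,    77,   189,   181, 24328], dtype=int32), array([430.4, 167.5]))]
deck blue px 0 was 2248 deck std 9.0 36.2
whites in tote [[48, 32, 48, 47, 1901], [35, 38, 13, 50, 522], [45, 89, 46, 44, 1840]]
tape 0.0
bottle 0.0
petri 0.0
brown 0.0
```

Run:
```python
from h import *
st();print(job.hand_in())
```

```text
53.66 [0.5264 0.0039 0.4187] [ 0.1  0.2 -0.2] -0.0 [-0.22  0.27  1.08  0.    1.8   1.55]
the job is handed in; nothing more can be done
None
```

I did the whole job in the order asked and handed it in at 53.7 s of the 72 s allowed. No verdict was reported.

**What I did**
- **Tote:** I gripped it by the rim and slid it home. It measured about 3 mm off centre and under 0.01 rad off square.
- **Opening:** I pushed the lever over to its open stop.
- **Boxes:** I swept all three along the deck and over the flap into the tote.
- **Shutting:** I pushed the lever back to its shut stop.

**What went wrong and was mended**
- **Opening push:** level pushes jammed by friction on the ball, so I followed its arc instead.
- **First shutting push:** it stopped part-way as the finger climbed over the ball, with the third box standing on a corner in the tote, leaning on the flap tip. I nudged that box down inside the tote, with the flap slightly raised, and shut the flap with a lower finger.

**Last checks**
- **Flap:** the ball is back at its starting pixel in the scene view, and a final push met the stop.
- **Tote:** its outline is within 2 px of where it was placed.
- **Boxes:** the deck is bare and three boxes show in the tote. One was standing on its edge.
- **Bystanders:** the tape roll, dish and bottle are unchanged in the side view.

The 12-picture limit was used up, so I made these last checks from pixel measurements rather than by looking.

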